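# Put the pH corner's kit back on its bench labels

## Robot

A 6-joint arm with a two-finger parallel gripper is mounted at the origin on the work surface. World frame = base frame: x ahead of the robot, y to its left, z up, the work surface at z = 0. Lengths are in m, angles in rad, forces in N, time in s.
With the tool pointing down it reaches from about 0.325 to 1 m from the base axis. Payload 5.1 kg.
Tool frame: the origin (TCP) lies at the very end of the fingers, on their centre line; the grasp point (between the pads) lies 19 mm behind it (arm.grip_depth is the z of the grasp point in the tool frame, in m); z points along the fingers, y is the line along which they close (so a half turn about z gives the same grasp; the last joint's range is limited). The gripper opens to 85 mm and grips with 20 to 120 N. Pads are 22 mm wide; open, the fingers measure 114 mm over their backs; the gripper's body (76 mm by 85 mm) begins 54 mm behind the grasp point. The pads swing forward as they close: fully open they stand 13 mm farther back than shut.
Start: joints at [-1.372, 0.124, 1.65, -0, 1.367, -0.083], TCP at [0.181, -0.624, 0.211] pointing down, gripper open.
Joint ranges: [-2.61, 2.61], [-1.02, 2.33], [0.03, 2.71], [-1.35, 4.49], [0.32, 2.68], [-2.91, 2.91]. Speed limits (rad/s): [2.57, 2.57, 3.14, 3.14, 3.14, 3.14].

## Interface

Orientations are given as a rotation vector (axis times angle).
In Python, from workcell import arm gives the robot as it stands.
- The arm moves only by the tool carry_out, never from a script. Its argument "rows" is a list of rows, each a list of 3 entries, a list of its own where there are three numbers: the shift along the tool's x, y, z in m, then the turn, a rotation vector about the tool's x, y, z in degrees, then the opening, from 0 (shut) to 1 (fully open). A call has exactly 10 rows; each row shifts and turns the commanded pose from where the row before left it, along the tool's axes as they then stand; what a row does not reach is not made up. A row lasts 1/12 s, in which the tool goes at most 41.7 mm and 7.16 degrees, less where a joint would pass 70% of its speed; a pose out of reach is approached as far as the arm can. A call with a gripper value outside its range is refused whole. The fingers move at their own pace and stop on an object; "grip_force" is the grip in N (left out, the last holds). Time passes only in rows, so rows that do not move let the fingers close, or fill a call up. It gives the time, the measured TCP pose, the force, the opening and the grip force at its end, in the units of the state.
- arm.observe(): the state, without advancing time (a new reading comes with each control period).
- arm.capture(name): name is "scene" or "top" or "wrist"; returns a dict with "frame" (420x560x3 uint8, red, green, blue), "mtx" (3x3 intrinsics, pixels), "cam_to_world" (4x4, takes a point from camera to world coordinates). Camera axes: x right, y up, looking along -z (the intrinsics and any distortion apply to the point x, -y, -z); pixel columns grow to the right and rows downward; lengths in m; the calibration is good to about 2 mm. A picture is of the moment at which its call begins. There is no depth.
- arm.close_job(): hands the job in; it is judged then, once.
Trained networks look in a picture, given as the dict that the camera call returned (one of the last four; its "shot" number tells which), for a name from the list of things; names that differ only in an ending like _2 or _b are one class to them, and where a whole thing is asked for, a point or a joint stands for the part that bears it (a point fixed in the world has none). Each returns a list of dicts, best first, with "p" (0 to 1); they miss things now and then, are a little off and sometimes report something else, mostly with a low value. They report only what shows in the picture. A call takes as long as a camera call. They do not tell look-alikes from the thing itself.
- arm.spot_in(picture, query): "uv" ([column, row] in pixels, amid what is visible of it).
- arm.landmark_of(picture, query): "uv" ([column, row] in pixels: a listed point, or the origin of a listed thing).
The state is a dict: "time_s": time; "joints": joint angles; "qvel": joint speeds; "effort": joint torques, N m; "ee_pos": TCP position; "orientation": TCP orientation; "ft_force": force on the tool from outside, world axes, zero at the start; "wrist_torque": the same for the moment, N m; "gripper_width": opening from 0.0 (shut) to 1.0 (fully open); "grip_force": force on a finger pad.
Only numpy, scipy, OpenCV 4.12 (cv2) and the standard library are available. Lean on these libraries where they do the work, as an engineer would, in place of code of your own. Each camera call takes 0.05 s, during which the arm holds its last target. There are 200 camera calls.

## Task

Tidy the pH corner: put the meter, the jar, the little steel beaker and the blue clamp boss each on the bench label that shows its silhouette, upright as they are now, centred on the silhouette and turned to match it (meter and boss may be half a turn round). Set each one down rather than dropping it, and leave the amber bottle and the wash bottle where they stand.

Things in the scene. Friction and masses are not known exactly. Their poses are not given: they have to be found in the camera images.
- meter_center (a point): Hand-held pH meter lying on its back, black plastic block 120 x 56 x 28 mm with a green screen and small blue keys on top, about 0.24 kg. The point is the block's centre, 14 mm above its underside; x along its 120 mm length (towards the screen), y across its 56 mm width, z up.
- jar_center (a point): Squat round amber glass jar, 60 mm diameter, 62 mm high in all, standing upright; the glass is straight-sided up to 42 mm, the grey screw lid (55 mm diameter) is the top 15 mm. About 0.22 kg. The point is on its axis, 31 mm above its underside; z up.
- beaker_center (a point): Small open stainless steel beaker, 40 mm outside diameter (43 mm at the rim), 50 mm high, wall 3 mm, standing upright, empty, 0.1 kg. The point is on its axis, 25 mm above its underside; z up.
- boss_center (a point): Blue metal rod-stand clamp boss lying flat, 0.18 kg: a bar 84 x 26 x 28 mm with two thumbscrews sticking out sideways (x = +32 mm towards +y, x = -32 mm towards -y; heads 20 mm across, out to 31 mm from the middle line): a Z from above, the same after a half turn. The bar's middle 44 mm is free to grip across its 26 mm. Point: bar's centre, 14 mm up; x along the bar, z up.
- label_meter: Fixed dark mat 140 x 90 mm, 1 mm thin (things on it stand at bench height), with a pale silhouette in its middle: a long rectangle, 128 x 64 mm, along the mat: the place of the meter, which may lie either way round (screen to either end). Origin: mat's centre, at bench height; x along its 140 mm side, z up.
- label_jar: Fixed dark mat 140 x 90 mm, 1 mm thin (things on it stand at bench height), with a pale silhouette in its middle: a large disc, 68 mm diameter: the place of the jar. Origin: mat's centre, at bench height; x along its 140 mm side, z up.
- label_beaker: Fixed dark mat 140 x 90 mm, 1 mm thin (things on it stand at bench height), with a pale silhouette in its middle: a small disc, 48 mm diameter: the place of the beaker. Origin: mat's centre, at bench height; x along its 140 mm side, z up.
- label_boss: Fixed dark mat 140 x 90 mm, 1 mm thin (things on it stand at bench height), with a pale silhouette in its middle: the boss's Z shape, a bar 92 x 34 mm along x with two stubs 26 mm wide, out to 35 mm (x = +32 mm towards +y, x = -32 mm towards -y): the place of the boss, either half turn. Origin: mat's centre, at bench height; x along its 140 mm side, z up.
- amber_bottle: Bystander: tall amber glass reagent bottle, 72 mm diameter, 170 mm high, loose, standing at the far left of the work. Origin: centre of its underside; z up. To be left alone.
- wash_bottle: Bystander: white plastic wash bottle with a red cap and a bent spout, 68 mm diameter, 185 mm high, spout reaching 58 mm from the axis along x; loose, standing at the far right of the work. Origin: centre of its underside; z up. To be left alone.
Things that resemble listed ones, but are neither listed nor needed, are in the scene too. What is shaped like the part that bears boss_center but pink is not meant.

How it is judged:
At the end, for the whole second after the job is handed in: Meter, jar, beaker and clamp boss each lie or stand at rest on the bench, upright (within 0.1 rad), with the centre within 12 mm of the centre of their own label's silhouette; meter and boss in line with their silhouettes within 0.2 rad, either way round (horizontal distance between meter_center and label_meter below 0.012 m and height (world z) of each of meter_center, boss_center below 0.018 m and angle between each of meter_center, jar_center, beaker_center, boss_center's own z axis and vertical below 0.1 rad and linear speed of each of meter, jar, beaker, boss below 0.02 m/s and angle between the x axis of meter_center and the x axis of label_meter, either way round below 0.2 rad and horizontal distance between jar_center and label_jar below 0.012 m and height (world z) of jar_center below 0.035 m and horizontal distance between beaker_center and label_beaker below 0.012 m and height (world z) of beaker_center below 0.029 m and horizontal distance between boss_center and label_boss below 0.012 m and angle between the x axis of boss_center and the x axis of label_boss, either way round below 0.2 rad); the robot touches nothing.
It fails at once if a thing is dropped: more than 30 mm above the bench with no finger on it ((height (world z) of meter_center above 0.044 m and contact force between the fingers and meter below 0.02 N) or (height (world z) of jar_center above 0.061 m and contact force between the fingers and jar below 0.02 N) or (height (world z) of beaker_center above 0.055 m and contact force between the fingers and beaker below 0.02 N) or (height (world z) of boss_center above 0.044 m and contact force between the fingers and boss below 0.02 N)).
It fails at once if the amber bottle is shifted by more than 20 mm or tipped (distance of amber_bottle from where it was at the start of the episode above 0.02 m or angle between amber_bottle's own z axis and vertical above 0.3 rad).
It fails at once if the wash bottle is shifted by more than 20 mm or tipped (distance of wash_bottle from where it was at the start of the episode above 0.02 m or angle between wash_bottle's own z axis and vertical above 0.3 rad).
It also fails if it takes over 112 s, if anything falls off the work surface, if the arm or the gripper's body presses on something with over 40 N, if the wrist force passes 120 N, or if a joint passes its speed limit or range.

## Working session

There is one attempt and no reset: what is moved stays moved. The work goes in short steps, Python scripts to look and compute and a tool call to move; the robot and the scene stay as the last step left them, time stands still between calls to the robot, and variables do not carry over. Pictures are saved under pics/ and viewed, at most 14 in all, crops included, and the job is handed in when it is done.

Besides the shell and the picture viewer there is one more tool, called after "Emit:" by a JSON object that holds its "api" and its "payload". carry_out: Moves the arm, as the interface text tells. Its arguments: {"type":"object","properties":{"rows":{"type":"array"},"grip_force":{"type":"number"}},"required":["rows"]}

```bash
mkdir -p pics; ls; cat > h.py <<'E'
import numpy as np, cv2
from workcell import arm
def ray(p,uv):
    K=np.array(p["mtx"]);T=np.array(p["cam_to_world"])
    d=np.linalg.inv(K)@[uv[0],uv[1],1]; d=np.array([d[0],-d[1],-d[2]])
    return T[:3,3],T[:3,:3]@d
def at(p,uv,z):
    o,d=ray(p,uv); return o+d*(z-o[2])/d[2]
def proj(p,X):
    T=np.array(p["cam_to_world"]);c=T[:3,:3].T@(np.array(X)-T[:3,3]); v=np.array(p["mtx"])@[c[0],-c[1],-c[2]]; return v[:2]/v[2]
def tri(ps):
    A=np.zeros((3,3));b=np.zeros(3)
    for o,d in ps:
        d=d/np.linalg.norm(d);M=np.eye(3)-np.outer(d,d);A+=M;b+=M@o
    return np.linalg.solve(A,b)
def save(p,n): cv2.imwrite("pics/"+n,p["frame"][:,:,::-1])
E
python3 - <<'E'
from h import *
np.set_printoptions(precision=3,suppress=True)
s=arm.observe();print(s["time_s"],s["ee_pos"],s["orientation"],arm.grip_depth)
ps={}
for c in("scene","top"):
    p=ps[c]=arm.capture(c);save(p,c+".png");print(c,[k for k in p],np.array(p["cam_to_world"])[:3,3])
hs=dict(meter_center=.014,jar_center=.031,beaker_center=.025,boss_center=.014,label_meter=0,label_jar=0,label_beaker=0,label_boss=0,amber_bottle=0,wash_bottle=0)
for q,z in hs.items():
  for c,p in ps.items():
    print(q,c,[(round(r["p"],2),np.round(r["uv"]).tolist(),at(p,r["uv"],z)[:2].round(3).tolist()) for r in arm.landmark_of(p,q)[:4]])
w=cv2.hconcat([ps["scene"]["frame"][:,:,::-1],ps["top"]["frame"][:,:,::-1]])
E
```

```text
pics
0.0 [ 0.181 -0.624  0.209] [-3.108 -0.441  0.   ] -0.0187
scene ['frame', 'mtx', 'cam_to_world', 'shot'] [1.157 0.437 1.223]
top ['frame', 'mtx', 'cam_to_world', 'shot'] [0.4   0.006 0.909]
meter_center scene [(0.73, [390.0, 215.0], [0.391, 0.224])]
meter_center top [(0.71, [183.0, 304.0], [0.387, 0.225])]
jar_center scene [(0.82, [184.0, 135.0], [0.513, -0.423])]
jar_center top [(0.65, [452.0, 222.0], [0.518, -0.415]), (0.3, [109.0, 179.0], [0.694, 0.386])]
beaker_center scene [(0.59, [345.0, 273.0], [0.617, 0.218])]
beaker_center top [(0.89, [180.0, 203.0], [0.621, 0.222]), (0.61, [186.0, 300.0], [0.396, 0.215])]
boss_center scene [(0.84, [265.0, 244.0], [0.664, -0.003]), (0.8, [282.0, 290.0], [0.745, 0.111]), (0.44, [214.0, 196.0], [0.623, -0.213])]
boss_center top [(0.79, [271.0, 177.0], [0.67, -0.0]), (0.61, [228.0, 151.0], [0.745, 0.101])]
label_meter scene [(0.87, [262.0, 143.0], [0.381, -0.228])]
label_meter top []
label_jar scene [(0.84, [309.0, 194.0], [0.453, -0.003])]
label_jar top [(0.94, [278.0, 265.0], [0.456, 0.003])]
label_beaker scene [(0.97, [216.0, 193.0], [0.607, -0.224])]
label_beaker top [(0.7, [366.0, 193.0], [0.612, -0.231])]
label_boss scene [(0.61, [436.0, 286.0], [0.502, 0.421])]
label_boss top [(0.71, [95.0, 260.0], [0.507, 0.433])]
amber_bottle scene [(0.59, [391.0, 347.0], [0.707, 0.406])]
amber_bottle top [(0.91, [110.0, 179.0], [0.703, 0.398]), (0.52, [367.0, 191.0], [0.618, -0.233])]
wash_bottle scene [(0.81, [145.0, 181.0], [0.694, -0.422])]
wash_bottle top [(0.77, [434.0, 151.0], [0.705, -0.415])]
```

View pics/top.png

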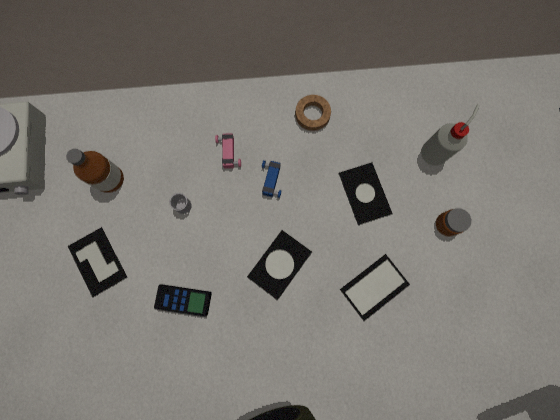

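View pics/scene.png

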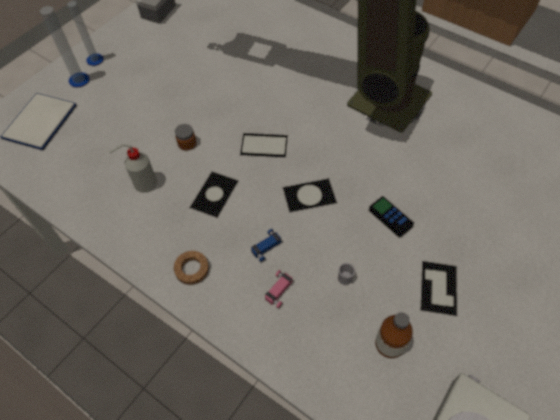

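The top view shows the bosses as the blue one at (271,179) and the pink one at (228,151). The blue one fits the description, and I'll confirm it in a crop. The meter is at (183,301), the beaker at (180,205) and the jar at (453,222). The labels are at boss (97,262), jar (280,265), meter (375,287) and beaker (366,193).

```bash
cat >> h.py <<'E'
def rect(p,mask,uv,z,R=45):
    """minAreaRect (world) of mask component nearest uv: centre, size, angle of long side (deg from world x)"""
    n,l,st,ce=cv2.connectedComponentsWithStats(mask.astype(np.uint8))
    ok=[i for i in range(1,n) if st[i,4]>40]
    i=min(ok,key=lambda i:np.hypot(*(ce[i]-uv)))
    c=cv2.findContours((l==i).astype(np.uint8),cv2.RETR_EXTERNAL,cv2.CHAIN_APPROX_NONE)[0][0][:,0]
    w=np.array([at(p,u,z)[:2] for u in c],np.float32)*1000
    (cx,cy),(a,b),t=cv2.minAreaRect(w)
    if a<b: a,b,t=b,a,t+90
    m=at(p,ce[i],z)[:2]*1000
    return [round(float(v),1) for v in (cx,cy,a,b,(t+90)%180-90,*m)]
E
python3 - <<'E'
from h import *
np.set_printoptions(precision=3,suppress=True)
t=arm.capture("top");s=arm.capture("scene")
T=np.array(t["cam_to_world"]);print(T.round(3))
for q in "meter_center jar_center beaker_center boss_center label_jar label_beaker label_boss".split():
    a=arm.landmark_of(t,q);b=arm.landmark_of(s,q)
    if a and b: print(q,tri([ray(t,a[0]["uv"]),ray(s,b[0]["uv"])]))
f=t["frame"].astype(int);mx=f.max(2);mn=f.min(2)
dark=mx<50
for n,uv in dict(boss=(97,262),jar=(280,265),meter=(375,287),beaker=(366,193)).items():
    print("mat",n,rect(t,dark,uv,0.001))
    m=np.zeros(dark.shape,bool);u,v=uv;m[v-35:v+35,u-35:u+35]=mn[v-35:v+35,u-35:u+35]>110
    # pale inside mat
    h=np.zeros(dark.shape,np.uint8);
    n_,l,st,ce=cv2.connectedComponentsWithStats(dark.astype(np.uint8))
    i=min(range(1,n_),key=lambda i:np.hypot(*(ce[i]-uv))+(st[i,4]<200)*999)
    cv2.fillPoly(h,[cv2.convexHull(np.argwhere(l==i)[:,::-1].astype(np.int32))],1)
    h=cv2.erode(h,np.ones((3,3)))
    print("  sil",rect(t,(h>0)&(mn>90),uv,0.001))
print("meter top",rect(t,(mx<110),(183,301),0.028))
blue=(f[:,:,2]-f[:,:,0]>30)
print("boss",rect(t,blue,(271,179),0.024))
c=t["frame"][100:240,150:330,::-1];cv2.imwrite("pics/crop.png",cv2.resize(c,None,fx=4,fy=4,interpolation=2))
w=arm.capture("wrist");print(np.array(w["cam_to_world"]).round(3),w["mtx"]);print(arm.observe()["ee_pos"])
E
```

```text
[[-0.09   0.975 -0.205  0.4  ]
 [-0.996 -0.087  0.021  0.006]
 [ 0.003  0.206  0.979  0.909]
 [ 0.     0.     0.     1.   ]]
meter_center [0.397 0.224 0.012]
jar_center [ 0.51  -0.409  0.044]
beaker_center [0.622 0.223 0.025]
boss_center [ 0.672 -0.007  0.005]
label_jar [ 0.453  0.005 -0.002]
label_boss [0.501 0.422 0.008]
mat boss [503.2, 427.5, 138.8, 89.5, 26.0, 501.5, 427.1]
  sil [504.1, 428.6, 102.4, 54.1, 41.1, 503.2, 428.1]
mat jar [458.4, -2.0, 138.9, 88.8, -41.6, 456.8, -1.2]
  sil [458.4, -2.4, 65.7, 64.1, -5.1, 458.2, -1.9]
mat meter [386.4, -219.2, 138.3, 88.9, -58.8, 384.2, -218.5]
  sil [386.4, -219.6, 128.0, 64.2, -58.6, 385.8, -219.0]
mat beaker [612.7, -227.4, 137.9, 89.3, 13.0, 611.1, -227.3]
  sil [612.2, -227.7, 45.7, 44.8, -5.1, 612.7, -227.6]
meter top [394.1, 223.3, 123.4, 61.2, 76.3, 394.3, 222.9]
boss [666.5, -0.9, 52.4, 25.6, -19.4, 666.1, -0.8]
[[ 0.279  0.928  0.248  0.242]
 [-0.96   0.269  0.072 -0.606]
 [-0.    -0.258  0.966  0.374]
 [ 0.     0.     0.     1.   ]] [[354.285   0.    280.719]
 [  0.    354.285 203.797]
 [  0.      0.      1.   ]]
[ 0.181 -0.624  0.211]
```

View pics/crop.png

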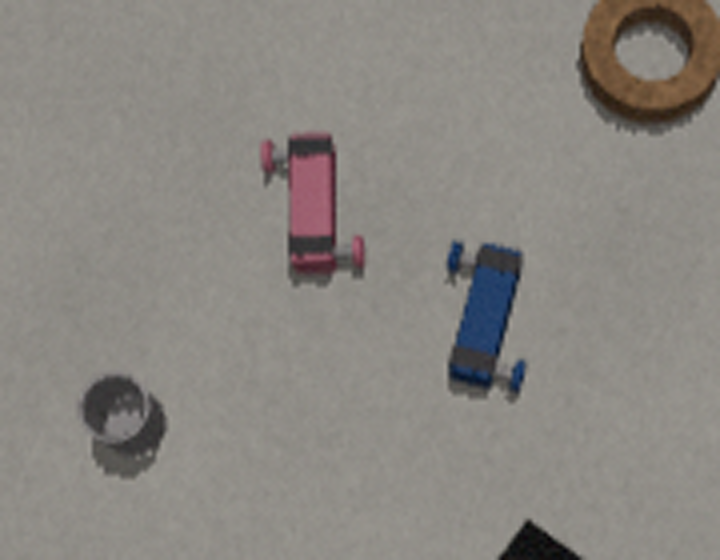

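The crop confirms that the blue boss, top (271,179), is the one meant; the pink look-alike at (228,151) is to be left alone. I start with the jar, moving to hover over it.

```bash
cat >> h.py <<'E'
def psi():
    v=cv2.Rodrigues(np.array(arm.observe()["orientation"],float))[0]; return np.degrees(np.arctan2(v[1,0],v[0,0]))
def go(dst,ps=None,p0=None,a0=None):
    """tool-frame shift (mm) after turning to yaw ps (deg), and turn about tool z"""
    p0=np.array(arm.observe()["ee_pos"] if p0 is None else p0);a0=psi() if a0 is None else a0
    ps=a0 if ps is None else ps
    c,s=np.cos(np.radians(ps)),np.sin(np.radians(ps));d=(np.array(dst)-p0)*1000
    r=[c*d[0]+s*d[1],s*d[0]-c*d[1],-d[2]]
    print("turn",round(a0-ps,1),"shift",np.round(r,1),"psi0",round(a0,1),"from",p0.round(4))
E
python3 - <<'E'
from h import *
t=arm.capture("top");f=t["frame"].astype(int)
for q in("jar_center","beaker_center"):
  for c in("top","wrist","scene"):
    p=arm.capture(c)
    print(q,c,[(round(r["p"],2),np.round(r["uv"],1).tolist(),at(p,r["uv"],.031 if q[0]=="j" else .025)[:2].round(4)) for r in arm.landmark_of(p,q)[:2]])
print("beaker rim",at(t,(179.7,203.3),.05).round(4))
g=f[200:245,430:480];lid=np.zeros(f.shape[:2],bool);lid[200:245,430:480]=(g.max(2)-g.min(2)<25)&(g.max(2)<105)
print("lid",rect(t,lid,(459,220),.062))
go((.516,-.418,.18))
E
```

```text
jar_center top [(0.93, [455.5, 223.3], array([ 0.5136, -0.4215]))]
jar_center wrist []
jar_center scene [(0.59, [185.6, 136.3], array([ 0.5134, -0.4164]))]
beaker_center top [(0.56, [181.2, 202.8], array([0.6215, 0.218 ]))]
beaker_center wrist []
beaker_center scene [(0.83, [344.4, 274.3], array([0.6212, 0.2181])), (0.62, [310.2, 193.9], array([0.4669, 0.0082]))]
beaker rim [0.6144 0.2154 0.05  ]
lid [517.4, -413.0, 57.7, 53.9, -52.6, 516.5, -412.4]
turn 0.0 shift [ 379.4 -105.    30.7] psi0 16.1 from [ 0.1807 -0.6244  0.2107]
```

Emit:
{"api": "carry_out", "payload": {"rows": [[[0.034,-0.0095,0.003],[0,0,0],1],[[0.038,-0.0105,0.003],[0,0,0],1],[[0.038,-0.0105,0.003],[0,0,0],1],[[0.038,-0.0105,0.003],[0,0,0],1],[[0.038,-0.0105,0.003],[0,0,0],1],[[0.038,-0.0105,0.003],[0,0,0],1],[[0.038,-0.0105,0.003],[0,0,0],1],[[0.038,-0.0105,0.003],[0,0,0],1],[[0.038,-0.0105,0.003],[0,0,0],1],[[0.034,-0.0095,0.003],[0,0,0],1]], "grip_force": 40}}

```text
time_s: 3.43
ee_pos: [0.5113, -0.4204, 0.1807]
orientation: [3.11, 0.442, 0.001]
ft_force: [0.8, 0.3, 1.1]
gripper_width: 0.999
grip_force: 0.0
```

```bash
python3 - <<'E'
from h import *
p=arm.capture("wrist");save(p,"w1.png")
print([(round(r["p"],2),np.round(r["uv"],1).tolist(),at(p,r["uv"],.031)[:2].round(4)) for r in arm.landmark_of(p,"jar_center")[:2]])
go((.515,-.417,.005))
E
```

```text
[(0.88, [276.2, 176.4], array([ 0.5156, -0.4142]))]
turn 0.0 shift [  2.4  -0.9 174.8] psi0 16.5 from [ 0.5129 -0.4186  0.1798]
```

View pics/w1.png

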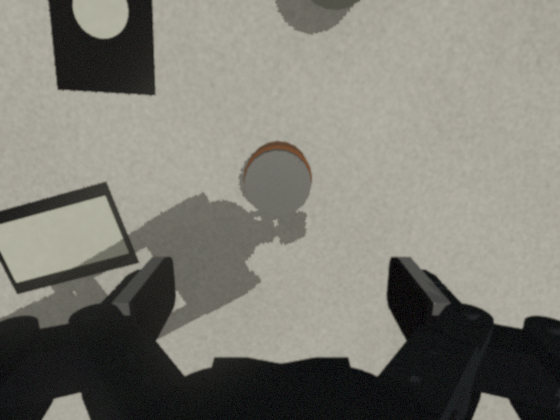

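The wrist view shows the jar lid at (277,182), laterally between the finger tips (150 and 405). I descend, close and check.

Emit:
{"api": "carry_out", "payload": {"rows": [[[0.002,-0.002,0.02],[0,0,0],1],[[0.001,-0.001,0.025],[0,0,0],1],[[0,0,0.025],[0,0,0],1],[[0,0,0.025],[0,0,0],1],[[0,0,0.025],[0,0,0],1],[[0,0,0.02],[0,0,0],1],[[0,0,0.015],[0,0,0],1],[[0,0,0.012],[0,0,0],1],[[0,0,0.008],[0,0,0],1],[[0,0,0],[0,0,0],1]]}}

```text
time_s: 4.37
ee_pos: [0.5106, -0.4178, 0.0039]
orientation: [-3.109, -0.44, 0.003]
ft_force: [-0.1, 0.0, -0.1]
gripper_width: 0.999
grip_force: 0.0
```

Emit:
{"api": "carry_out", "payload": {"rows": [[[0,0,0],[0,0,0],0.6],[[0,0,0],[0,0,0],0.4],[[0,0,0],[0,0,0],0.4],[[0,0,0],[0,0,0],0.4],[[0,0,0],[0,0,0],0.4],[[0,0,0],[0,0,0],0.4],[[0,0,0],[0,0,0],0.4],[[0,0,0],[0,0,0],0.4],[[0,0,0],[0,0,0],0.4],[[0,0,0],[0,0,0],0.4]], "grip_force": 40}}

```text
time_s: 5.2
ee_pos: [0.5126, -0.4193, 0.0078]
orientation: [3.108, 0.441, 0.003]
ft_force: [-0.1, 0.1, 6.2]
gripper_width: 0.677
grip_force: 43.9
```

```bash
python3 - <<'E'
from h import *
go((.458,-.002,.006))
E
```

```text
turn 0.0 shift [  63.6 -416.1    1.8] psi0 16.1 from [ 0.5126 -0.4193  0.0078]
```

Emit:
{"api": "carry_out", "payload": {"rows": [[[0,0,-0.015],[0,0,0],0.4],[[0,0,-0.02],[0,0,0],0.4],[[0,0,-0.025],[0,0,0],0.4],[[0.002,-0.015,0],[0,0,0],0.4],[[0.004,-0.03,0],[0,0,0],0.4],[[0.005,-0.035,0],[0,0,0],0.4],[[0.005,-0.035,0],[0,0,0],0.4],[[0.005,-0.035,0],[0,0,0],0.4],[[0.005,-0.035,0],[0,0,0],0.4],[[0.005,-0.035,0],[0,0,0],0.4]]}}

```text
time_s: 6.03
ee_pos: [0.4789, -0.1964, 0.0655]
orientation: [-3.11, -0.441, 0.001]
ft_force: [0.9, -0.2, -2.9]
gripper_width: 0.675
grip_force: 44.2
```

Emit:
{"api": "carry_out", "payload": {"rows": [[[0.005,-0.035,0],[0,0,0],0.4],[[0.005,-0.035,0],[0,0,0],0.4],[[0.005,-0.035,0],[0,0,0],0.4],[[0.005,-0.035,0],[0,0,0],0.4],[[0.005,-0.03,0],[0,0,0],0.4],[[0.005,-0.025,0],[0,0,0],0.4],[[0,0,0],[0,0,0],0.4],[[0,0,0],[0,0,0],0.4],[[0,0,0.01],[0,0,0],0.4],[[0,0,0.01],[0,0,0],0.4]]}}

```text
time_s: 6.87
ee_pos: [0.4553, -0.0035, 0.0456]
orientation: [3.11, 0.44, 0.003]
ft_force: [-0.2, -0.2, -2.9]
gripper_width: 0.675
grip_force: 44.3
```

```bash
python3 - <<'E'
from h import *
s=arm.observe();print(s["grip_force"],s["gripper_width"])
for c,z in(("wrist",.07),("top",.07)):
    p=arm.capture(c)
    print(c,[(round(r["p"],2),np.round(r["uv"],1).tolist(),at(p,r["uv"],z)[:2].round(4)) for r in arm.landmark_of(p,"jar_center")[:2]],[(round(r["p"],2),at(p,r["uv"],.0)[:2].round(4)) for r in arm.landmark_of(p,"label_jar")[:2]])
save(p,"t2.png")
go((.455,-.003,.006))
E
```

```text
44.28732907399535 0.6754629154097856
wrist [] []
top [] []
turn 0.0 shift [ 0.3 -0.1 39.5] psi0 16.1 from [ 0.4547 -0.0032  0.0455]
```

Emit:
{"api": "carry_out", "payload": {"rows": [[[0,0,0.01],[0,0,0],0.4],[[0,0,0.01],[0,0,0],0.4],[[0,0,0.008],[0,0,0],0.4],[[0,0,0.006],[0,0,0],0.4],[[0,0,0.004],[0,0,0],0.4],[[0,0,0.001],[0,0,0],0.4],[[0,0,0],[0,0,0],0.4],[[0,0,0],[0,0,0],0.75],[[0,0,0],[0,0,0],1],[[0,0,0],[0,0,0],1]]}}

```text
time_s: 8.0
ee_pos: [0.455, -0.0027, 0.0067]
orientation: [3.11, 0.441, 0.001]
ft_force: [-0.3, 0.0, 1.3]
gripper_width: 0.99
grip_force: 0.0
```

Emit:
{"api": "carry_out", "payload": {"rows": [[[0,0,0],[0,0,0],1],[[0,0,0],[0,0,0],1],[[0,0,-0.015],[0,0,0],1],[[0,0,-0.02],[0,0,0],1],[[0,0,-0.025],[0,0,0],1],[[0,0,-0.03],[0,0,0],1],[[0,0,-0.03],[0,0,0],1],[[0,0,-0.02],[0,0,0],1],[[0,0,0],[0,0,0],1],[[0,0,0],[0,0,0],1]]}}

```text
time_s: 8.83
ee_pos: [0.4556, -0.0028, 0.148]
orientation: [3.11, 0.441, 0.005]
ft_force: [-0.2, 0.0, -0.7]
gripper_width: 0.997
grip_force: 0.0
```

```bash
python3 - <<'E'
from h import *
p=arm.capture("wrist");save(p,"w2.png")
print([(round(r["p"],2),np.round(r["uv"],1).tolist(),at(p,r["uv"],.031)[:2].round(4)) for r in arm.landmark_of(p,"jar_center")[:2]],[(round(r["p"],2),at(p,r["uv"],.0)[:2].round(4)) for r in arm.landmark_of(p,"label_jar")[:2]])
p=arm.capture("wrist")
for q,z in(("boss_center",.014),("beaker_center",.025),("meter_center",.014)):
  print(q,[(round(r["p"],2),np.round(r["uv"],1).tolist(),at(p,r["uv"],z)[:2].round(4)) for r in arm.landmark_of(p,q)[:2]])
# boss: closing dir along boss y (th=-19.4+90) => tool x along boss x
go((.6665,-.001,.12),-19.4); print(arm.observe()["joints"])
E
```

```text
[(0.7, [278.2, 187.0], array([0.4583, 0.0007]))] []
boss_center []
beaker_center []
meter_center [(0.62, [6.1, 178.7], array([0.3951, 0.2231]))]
turn 35.5 shift [200.  -72.1  25.2] psi0 16.1 from [ 0.4539 -0.0026  0.1452]
[-1.24045125e-01 -2.76632565e-01  2.13918675e+00  2.34435614e-05
  1.28153582e+00  1.16493919e+00]
```

View pics/w2.png

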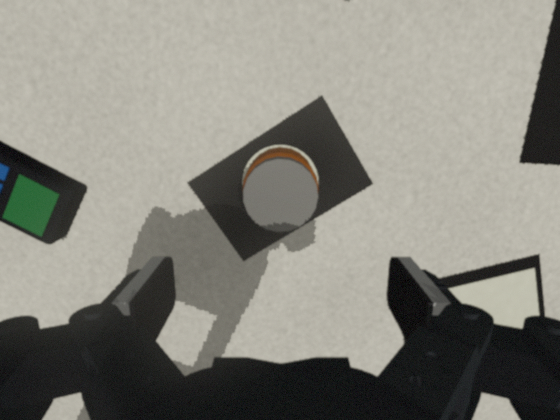

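The wrist view shows the jar at (280,190), on its silhouette disc with the white rim showing evenly. Next is the boss.

Emit:
{"api": "carry_out", "payload": {"rows": [[[0,0,0],[0,0,7.1],1],[[0,0,0],[0,0,7.1],1],[[0,0,0],[0,0,7.1],1],[[0,0,0],[0,0,7.1],1],[[0,0,0],[0,0,7.1],1],[[0.034,-0.012,0],[0,0,0],1],[[0.034,-0.012,0],[0,0,0],1],[[0.034,-0.012,0],[0,0,0],1],[[0.034,-0.012,0],[0,0,0],1],[[0.034,-0.012,0],[0,0,0],1]]}}

```text
time_s: 10.02
ee_pos: [0.6362, -0.0023, 0.1455]
orientation: [3.097, -0.528, -0.002]
ft_force: [0.3, -0.5, 0.3]
gripper_width: 0.997
grip_force: 0.0
```

Emit:
{"api": "carry_out", "payload": {"rows": [[[0.02,-0.008,0.005],[0,0,0],1],[[0.01,-0.004,0.005],[0,0,0],1],[[0,0,0.005],[0,0,0],1],[[0,0,0.005],[0,0,0],1],[[0,0,0.005],[0,0,0],1],[[0,0,0],[0,0,0],1],[[0,0,0],[0,0,0],1],[[0,0,0],[0,0,0],1],[[0,0,0],[0,0,0],1],[[0,0,0],[0,0,0],1]]}}

```text
time_s: 10.85
ee_pos: [0.6673, -0.0011, 0.1224]
orientation: [-3.097, 0.528, -0.002]
ft_force: [-0.6, -0.1, -0.3]
gripper_width: 1.003
grip_force: 0.0
```

```bash
python3 - <<'E'
from h import *
p=arm.capture("wrist");save(p,"w3.png");f=p["frame"].astype(int)
print([(round(r["p"],2),np.round(r["uv"],1).tolist(),at(p,r["uv"],.014)[:2].round(4)) for r in arm.landmark_of(p,"boss_center")[:2]])
print("bar",rect(p,(f[:,:,2]-f[:,:,0]>30),(280,180),.028))
go((.6665,-.001,.004),-19.4)
E
```

```text
[(0.96, [118.6, 144.2], array([0.7441, 0.1027])), (0.65, [281.8, 200.0], array([ 0.6617, -0.    ]))]
bar [662.9, 0.3, 52.3, 24.6, -19.0, 664.2, -0.2]
turn 0.0 shift [ -0.8   0.2 118.2] psi0 -19.4 from [ 0.6673 -0.001   0.1222]
```

View pics/w3.png

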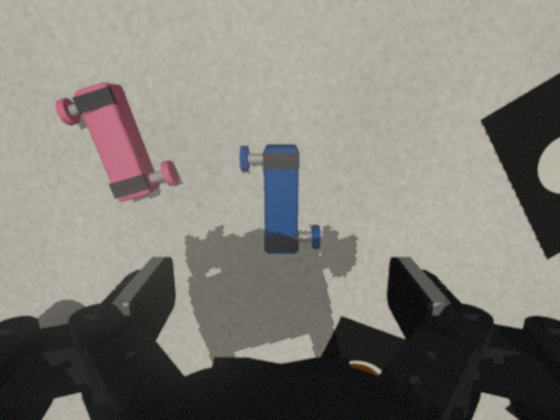

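The blue boss at (281,199) is in line and centred between the fingers, and the pink one at (120,143) is clear. I descend and grip.

Emit:
{"api": "carry_out", "payload": {"rows": [[[-0.002,0,0.018],[0,0,0],1],[[0,0,0.02],[0,0,0],1],[[0,0,0.02],[0,0,0],1],[[0,0,0.02],[0,0,0],1],[[0,0,0.016],[0,0,0],0.8],[[0,0,0.012],[0,0,0],0.8],[[0,0,0.008],[0,0,0],0.8],[[0,0,0.003],[0,0,0],0.8],[[0,0,0],[0,0,0],0.5],[[0,0,0],[0,0,0],0.3]]}}

```text
time_s: 11.78
ee_pos: [0.6661, -0.0004, 0.0056]
orientation: [-3.097, 0.528, -0.002]
ft_force: [-0.5, -0.3, 0.3]
gripper_width: 0.529
grip_force: 0.0
```

Emit:
{"api": "carry_out", "payload": {"rows": [[[0,0,0],[0,0,0],0.1],[[0,0,0],[0,0,0],0.1],[[0,0,0],[0,0,0],0.1],[[0,0,0],[0,0,0],0.1],[[0,0,0],[0,0,0],0.1],[[0,0,0],[0,0,0],0.1],[[0,0,0],[0,0,0],0.1],[[0,0,0],[0,0,0],0.1],[[0,0,0],[0,0,0],0.1],[[0,0,0],[0,0,0],0.1]]}}

```text
time_s: 12.62
ee_pos: [0.6664, -0.0005, 0.0063]
orientation: [-3.097, 0.528, -0.004]
ft_force: [-1.9, -1.0, 5.9]
gripper_width: 0.266
grip_force: 39.8
```

```bash
python3 - <<'E'
from h import *
s=arm.observe();print(s["joints"],s["ft_force"],s["ee_pos"])
go((.5035,.4275,.005),26,(.665,-.001,.005),-19.4)
E
```

```text
[-8.12658890e-02  3.50592815e-01  1.74840750e+00 -1.67388945e-04
  1.04028764e+00  1.82739368e+00] [-1.90027769 -1.00264202  5.91883653] [ 6.66390908e-01 -5.39808795e-04  6.26758515e-03]
turn -45.4 shift [  42.7 -455.9   -0. ] psi0 -19.4 from [ 0.665 -0.001  0.005]
```

Emit:
{"api": "carry_out", "payload": {"rows": [[[0,0,-0.006],[0,0,-6.5],0.1],[[0,0,-0.01],[0,0,-6.5],0.1],[[0,0,-0.012],[0,0,-6.5],0.1],[[0,0,-0.013],[0,0,-6.5],0.1],[[0,0,-0.013],[0,0,-6.5],0.1],[[0,0,-0.013],[0,0,-6.5],0.1],[[0,0,-0.013],[0,0,-6.5],0.1],[[0.003,-0.025,0],[0,0,0],0.1],[[0.003,-0.035,0],[0,0,0],0.1],[[0.003,-0.035,0],[0,0,0],0.1]]}}

```text
time_s: 13.45
ee_pos: [0.6309, 0.0892, 0.0842]
orientation: [-3.061, -0.707, 0.0]
ft_force: [0.1, 0.5, -2.4]
gripper_width: 0.262
grip_force: 39.3
```

Emit:
{"api": "carry_out", "payload": {"rows": [[[0.004,-0.036,0],[0,0,0],0.1],[[0.003,-0.036,0],[0,0,0],0.1],[[0.004,-0.036,0],[0,0,0],0.1],[[0.003,-0.036,0],[0,0,0],0.1],[[0.004,-0.036,0],[0,0,0],0.1],[[0.003,-0.036,0],[0,0,0],0.1],[[0.004,-0.036,0],[0,0,0],0.1],[[0.003,-0.036,0],[0,0,0],0.1],[[0.003,-0.036,0],[0,0,0],0.1],[[0.003,-0.02,0],[0,0,0],0.1]]}}

```text
time_s: 14.28
ee_pos: [0.5079, 0.4156, 0.0837]
orientation: [-3.059, -0.714, 0.002]
ft_force: [0.8, -0.5, -2.9]
gripper_width: 0.263
grip_force: 39.4
```

Emit:
{"api": "carry_out", "payload": {"rows": [[[0,-0.01,0],[0,0,0],0.1],[[0,-0.006,0],[0,0,0],0.1],[[0,0,0.01],[0,0,0],0.1],[[0,0,0.015],[0,0,0],0.1],[[0,0,0.015],[0,0,0],0.1],[[0,0,0.01],[0,0,0],0.1],[[0,0,0.005],[0,0,0],0.1],[[0,0,0],[0,0,0],0.1],[[0,0,0],[0,0,0],0.1],[[0,0,0],[0,0,0],0.1]]}}

```text
time_s: 15.12
ee_pos: [0.5041, 0.4272, 0.0303]
orientation: [-3.06, -0.71, -0.002]
ft_force: [0.5, -0.0, -1.1]
gripper_width: 0.263
grip_force: 39.4
```

```bash
python3 - <<'E'
from h import *
p=arm.capture("wrist");save(p,"w4.png")
print([(round(r["p"],2),np.round(r["uv"],1).tolist(),at(p,r["uv"],.041)[:2].round(4)) for r in arm.landmark_of(p,"boss_center")[:2]])
print([(round(r["p"],2),np.round(r["uv"],1).tolist(),at(p,r["uv"],.0)[:2].round(4)) for r in arm.landmark_of(p,"label_boss")[:2]])
go((.5035,.4275,.005),26)
E
```

```text
[(0.8, [281.6, 253.6], array([0.5034, 0.4274]))]
[]
turn 0.1 shift [-0.5 -0.3 25.8] psi0 26.1 from [0.5041 0.4275 0.0308]
```

View pics/w4.png

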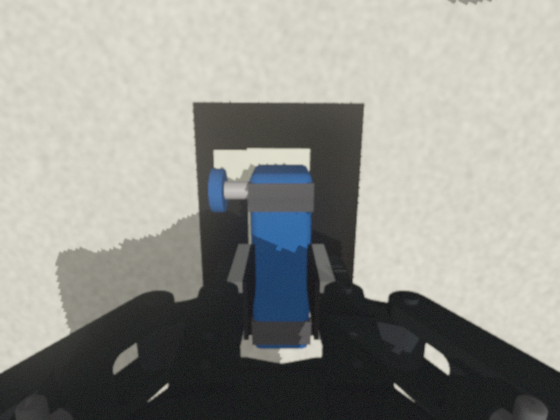

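The boss at (281,254) lies over its silhouette and in line with it, with matching handedness. I lower and release.

Emit:
{"api": "carry_out", "payload": {"rows": [[[0,0,0.008],[0,0,0],0.1],[[0,0,0.007],[0,0,0],0.1],[[0,0,0.005],[0,0,0],0.1],[[0,0,0.003],[0,0,0],0.1],[[0,0,0.002],[0,0,0],0.1],[[0,0,0],[0,0,0],0.1],[[0,0,0],[0,0,0],0.1],[[0,0,0],[0,0,0],0.4],[[0,0,0],[0,0,0],0.6],[[0,0,0],[0,0,0],0.8]]}}

```text
time_s: 16.1
ee_pos: [0.5034, 0.4271, 0.0044]
orientation: [-3.06, -0.711, -0.0]
ft_force: [-0.1, -0.1, -0.1]
gripper_width: 0.672
grip_force: 0.0
```

Emit:
{"api": "carry_out", "payload": {"rows": [[[0,0,0],[0,0,0],1],[[0,0,0],[0,0,0],1],[[0,0,-0.01],[0,0,0],1],[[0,0,-0.02],[0,0,0],1],[[0,0,-0.025],[0,0,0],1],[[0,0,-0.03],[0,0,0],1],[[0,0,-0.03],[0,0,0],1],[[0,0,-0.02],[0,0,0],1],[[0,0,0],[0,0,0],1],[[0,0,0],[0,0,0],1]]}}

```text
time_s: 16.93
ee_pos: [0.5044, 0.4278, 0.1422]
orientation: [-3.059, -0.71, -0.006]
ft_force: [-0.3, -0.1, -0.6]
gripper_width: 0.997
grip_force: 0.0
```

```bash
python3 - <<'E'
from h import *
p=arm.capture("wrist");f=p["frame"].astype(int)
print([(round(r["p"],2),np.round(r["uv"],1).tolist(),at(p,r["uv"],.014)[:2].round(4)) for r in arm.landmark_of(p,"boss_center")[:2]])
print("bar",rect(p,(f[:,:,2]-f[:,:,0]>30),(280,200),.028),"mat",rect(p,f.max(2)<45,(280,190),.001))
for a in(76.3,-103.7): go((.394,.223,.14),a)
print(arm.observe()["joints"])
E
```

```text
[(0.78, [281.6, 192.7], array([0.5012, 0.4264]))]
bar [500.5, 426.7, 52.3, 24.4, 26.2, 501.7, 427.2] mat [451.6, 436.1, 53.8, 30.6, 26.4, 452.8, 439.0]
turn -50.2 shift [-223.4  -57.4   -1.7] psi0 26.1 from [0.5027 0.4265 0.1383]
turn 129.8 shift [223.4  57.4  -1.7] psi0 26.1 from [0.5027 0.4265 0.1383]
[6.22172464e-01 1.97394313e-01 1.69200781e+00 5.58516791e-06
 1.25436876e+00 1.73661050e+00]
```

Emit:
{"api": "carry_out", "payload": {"rows": [[[0,0,0],[0,0,-7.15],1],[[0,0,0],[0,0,-7.15],1],[[0,0,0],[0,0,-7.15],1],[[0,0,0],[0,0,-7.15],1],[[0,0,0],[0,0,-7.15],1],[[0,0,0],[0,0,-7.15],1],[[0,0,0],[0,0,-7.15],1],[[-0.033,-0.0085,0],[0,0,0],1],[[-0.033,-0.0085,0],[0,0,0],1],[[-0.033,-0.0085,0],[0,0,0],1]]}}

```text
time_s: 17.87
ee_pos: [0.453, 0.3354, 0.1365]
orientation: [-2.471, -1.939, 0.008]
ft_force: [-0.5, -1.0, 0.7]
gripper_width: 0.996
grip_force: 0.0
```

Emit:
{"api": "carry_out", "payload": {"rows": [[[-0.037,-0.0095,0],[0,0,0],1],[[-0.037,-0.0095,0],[0,0,0],1],[[-0.037,-0.0095,0],[0,0,0],1],[[-0.013,-0.0035,0.005],[0,0,0],1],[[0,0,0.005],[0,0,0],1],[[0,0,0],[0,0,0],1],[[0,0,0],[0,0,0],1],[[0,0,0],[0,0,0],1],[[0,0,0],[0,0,0],1],[[0,0,0],[0,0,0],1]]}}

```text
time_s: 18.7
ee_pos: [0.3948, 0.2249, 0.1297]
orientation: [-2.471, -1.94, 0.0]
ft_force: [0.6, -0.2, 0.9]
gripper_width: 1.0
grip_force: 0.0
```

```bash
python3 - <<'E'
from h import *
p=arm.capture("wrist");save(p,"w5.png");f=p["frame"].astype(int)
print([(round(r["p"],2),np.round(r["uv"],1).tolist(),at(p,r["uv"],.014)[:2].round(4)) for r in arm.landmark_of(p,"meter_center")[:2]])
go((.394,.223,.0),76.3)
E
```

```text
[(0.83, [284.3, 191.4], array([0.3966, 0.2255]))]
turn -0.1 shift [ -1.8  -0.2 129.7] psi0 76.2 from [0.3946 0.2247 0.1297]
```

View pics/w5.png

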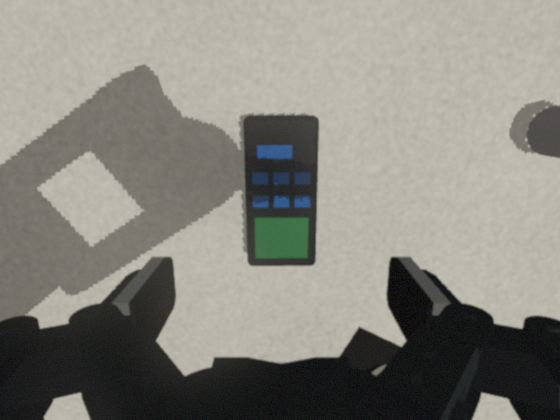

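The meter is upright in the view, centred at (281,190) and in line with the fingers. I descend and grip.

Emit:
{"api": "carry_out", "payload": {"rows": [[[0,0,0.02],[0,0,0],1],[[0,0,0.022],[0,0,0],1],[[0,0,0.022],[0,0,0],1],[[0,0,0.02],[0,0,0],1],[[0,0,0.018],[0,0,0],1],[[0,0,0.012],[0,0,0],1],[[0,0,0.008],[0,0,0],1],[[0,0,0.004],[0,0,0],1],[[0,0,0],[0,0,0],0.8],[[0,0,0],[0,0,0],0.6]]}}

```text
time_s: 19.63
ee_pos: [0.3949, 0.2245, 0.0042]
orientation: [2.472, 1.938, 0.001]
ft_force: [0.9, 0.1, 0.5]
gripper_width: 0.744
grip_force: 0.0
```

Emit:
{"api": "carry_out", "payload": {"rows": [[[0,0,0],[0,0,0],0.4],[[0,0,0],[0,0,0],0.4],[[0,0,0],[0,0,0],0.4],[[0,0,0],[0,0,0],0.4],[[0,0,0],[0,0,0],0.4],[[0,0,0],[0,0,0],0.4],[[0,0,0],[0,0,0],0.4],[[0,0,0],[0,0,0],0.4],[[0,0,0],[0,0,0],0.4],[[0,0,0],[0,0,0],0.4]], "grip_force": 50}}

```text
time_s: 20.47
ee_pos: [0.3958, 0.2254, 0.0065]
orientation: [-2.472, -1.938, -0.005]
ft_force: [-3.1, 0.5, 10.4]
gripper_width: 0.398
grip_force: 5.3
```

```bash
python3 - <<'E'
from h import *
go((.386,-.2195,.0),121.4)
E
```

```text
turn -45.2 shift [-374.6 -240.2    6.5] psi0 76.2 from [0.3958 0.2254 0.0065]
```

```bash
python3 - <<'E'
from h import *
p=arm.capture("wrist");save(p,"w6.png");s=arm.observe();print(s["gripper_width"],s["grip_force"],s["ft_force"])
p=arm.capture("scene")
print([(round(r["p"],2),np.round(r["uv"],1).tolist(),at(p,r["uv"],.014)[:2].round(4)) for r in arm.landmark_of(p,"meter_center")[:2]])
E
```

```text
0.40120962791695863 5.278216416772921 [-3.57502109  0.45067241 10.82983888]
[(0.69, [392.5, 216.3], array([0.3919, 0.2307]))]
```

View pics/w6.png

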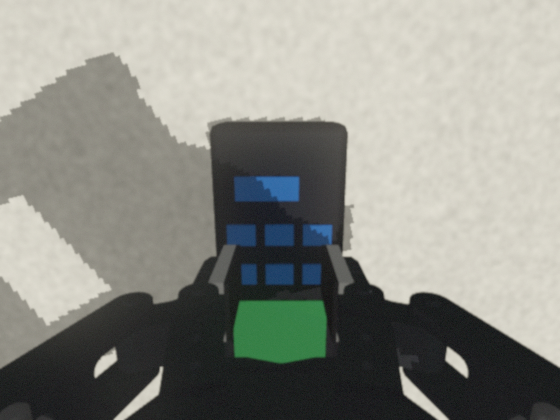

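```bash
python3 - <<'E'
from h import *
p=arm.capture("wrist");e=np.array(arm.observe()["ee_pos"]);a=np.radians(76.2)
u=np.array([np.cos(a),np.sin(a),0]);v=np.array([np.sin(a),-np.cos(a),0])
c=np.array([.396,.2255,0])
for z in(.028,.038):print(z,[proj(p,c+np.array([0,0,z])+60*s*u/1000+28*t*v/1000).round().tolist() for s in(1,-1) for t in(-1,1)])
for h in(0,.01,.02,.03):print("pad",h,[proj(p,e+np.array([0,0,h])+o*v+w*u).round().tolist() for o in(-.017,.017,-.028,.028) for w in(-.011,.011)])
print(proj(p,c+[0,0,.028]+.045*u), arm.observe()["ee_pos"],p["cam_to_world"])
E
```

```text
0.028 [[213.0, 123.0], [356.0, 123.0], [225.0, 380.0], [342.0, 380.0]]
0.038 [[208.0, 124.0], [362.0, 124.0], [222.0, 396.0], [346.0, 396.0]]
pad 0 [[249.0, 267.0], [248.0, 225.0], [317.0, 267.0], [318.0, 225.0], [227.0, 267.0], [226.0, 225.0], [339.0, 267.0], [341.0, 225.0]]
pad 0.01 [[248.0, 276.0], [246.0, 232.0], [319.0, 276.0], [321.0, 232.0], [224.0, 276.0], [222.0, 232.0], [342.0, 276.0], [345.0, 232.0]]
pad 0.02 [[246.0, 286.0], [244.0, 239.0], [322.0, 286.0], [323.0, 239.0], [221.0, 286.0], [219.0, 239.0], [346.0, 286.0], [349.0, 239.0]]
pad 0.03 [[243.0, 297.0], [242.0, 248.0], [324.0, 297.0], [326.0, 248.0], [217.0, 297.0], [215.0, 248.0], [350.0, 297.0], [353.0, 248.0]]
[284.37333262 160.88845433] [0.39582364 0.22537928 0.0064453 ] [[ 0.97124283  0.23062616  0.05915184  0.40975791]
 [-0.23808351  0.93877918  0.24901787  0.28884976]
 [ 0.00189951 -0.2559399   0.96669083  0.17028192]
 [ 0.          0.          0.          1.        ]]
```

The pads seem to have ridden onto or into the block instead of holding its sides. I open, go a little lower and re-close gently in steps.

Emit:
{"api": "carry_out", "payload": {"rows": [[[0,0,0],[0,0,0],0.7],[[0,0,0],[0,0,0],1],[[0,0,0],[0,0,0],1],[[0,0,0],[0,0,0],1],[[0,0,0],[0,0,0],1],[[0,0,0.001],[0,0,0],1],[[0,0,0.001],[0,0,0],1],[[0,0,0.001],[0,0,0],1],[[0,0,0.001],[0,0,0],1],[[0,0,0],[0,0,0],1]], "grip_force": 30}}

```text
time_s: 21.5
ee_pos: [0.3941, 0.2241, -0.0008]
orientation: [-2.472, -1.938, 0.001]
ft_force: [0.8, 1.3, 1.3]
gripper_width: 1.004
grip_force: 0.0
```

Emit:
{"api": "carry_out", "payload": {"rows": [[[0,0,0],[0,0,0],0.95],[[0,0,0],[0,0,0],0.9],[[0,0,0],[0,0,0],0.85],[[0,0,0],[0,0,0],0.8],[[0,0,0],[0,0,0],0.77],[[0,0,0],[0,0,0],0.74],[[0,0,0],[0,0,0],0.71],[[0,0,0],[0,0,0],0.69],[[0,0,0],[0,0,0],0.67],[[0,0,0],[0,0,0],0.65]]}}

```text
time_s: 22.33
ee_pos: [0.3945, 0.2242, -0.0002]
orientation: [2.472, 1.938, 0.0]
ft_force: [0.2, 0.1, 0.1]
gripper_width: 0.65
grip_force: 7.7
```

Emit:
{"api": "carry_out", "payload": {"rows": [[[0,0,0],[0,0,0],0.64],[[0,0,0],[0,0,0],0.63],[[0,0,0],[0,0,0],0.62],[[0,0,0],[0,0,0],0.61],[[0,0,0],[0,0,0],0.6],[[0,0,0],[0,0,0],0.59],[[0,0,0],[0,0,0],0.58],[[0,0,0],[0,0,0],0.58],[[0,0,0],[0,0,0],0.58],[[0,0,0],[0,0,0],0.58]]}}

```text
time_s: 23.17
ee_pos: [0.3945, 0.2242, 0.0]
orientation: [2.472, 1.938, -0.0]
ft_force: [-1.7, -1.2, 5.8]
gripper_width: 0.638
grip_force: 31.1
```

The meter is now held at 0.638 with 31 N. I lift gently and check the hold.

Emit:
{"api": "carry_out", "payload": {"rows": [[[0,0,-0.001],[0,0,0],0.58],[[0,0,-0.002],[0,0,0],0.58],[[0,0,-0.003],[0,0,0],0.58],[[0,0,-0.004],[0,0,0],0.58],[[0,0,-0.004],[0,0,0],0.58],[[0,0,-0.003],[0,0,0],0.58],[[0,0,-0.002],[0,0,0],0.58],[[0,0,-0.001],[0,0,0],0.58],[[0,0,0],[0,0,0],0.58],[[0,0,0],[0,0,0],0.58]]}}

```text
time_s: 24.0
ee_pos: [0.3943, 0.2242, 0.0196]
orientation: [-2.472, -1.938, -0.0]
ft_force: [0.6, 0.5, -3.1]
gripper_width: 0.635
grip_force: 32.2
```

```bash
python3 - <<'E'
from h import *
p=arm.capture("wrist");save(p,"w7.png");s=arm.observe();print(s["gripper_width"],s["grip_force"],s["ft_force"],s["wrist_torque"])
e=np.array(s["ee_pos"]);a=np.radians(76.2);u=np.array([np.cos(a),np.sin(a),0]);v=np.array([np.sin(a),-np.cos(a),0])
c=np.array([.3955,.2255,0])
for z in(.028,.048):print(z,[proj(p,c+np.array([0,0,z])+60*s_*u/1000+28*t*v/1000).round().tolist() for s_ in(1,-1) for t in(-1,1)])
go((.386,-.2195,.0),121.4)
E
```

```text
0.6405426018694659 32.23637402057648 [ 0.22431902 -0.38521893 -2.75335194] [ 0.03479512 -0.00617666 -0.03079267]
0.028 [[220.0, 118.0], [351.0, 118.0], [230.0, 358.0], [339.0, 359.0]]
0.048 [[211.0, 120.0], [362.0, 120.0], [224.0, 388.0], [346.0, 388.0]]
turn -45.2 shift [-374.4 -238.2   19.5] psi0 76.2 from [0.3942 0.2242 0.0195]
```

View pics/w7.png

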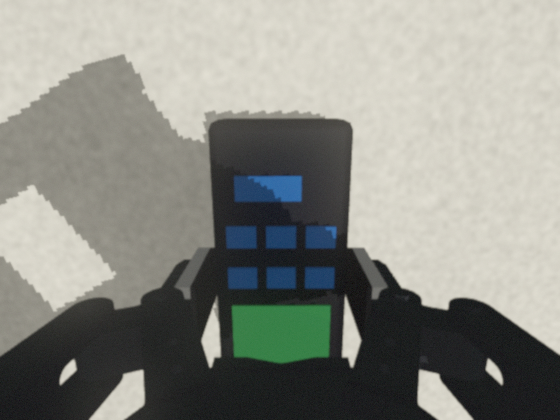

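The meter is held level at its sides and its far edge is at row 120. I carry it over, high enough to clear the jar.

Emit:
{"api": "carry_out", "payload": {"rows": [[[0,0,-0.005],[0,0,-6.45],0.58],[[0,0,-0.01],[0,0,-6.45],0.58],[[0,0,-0.01],[0,0,-6.45],0.58],[[0,0,-0.01],[0,0,-6.45],0.58],[[0,0,-0.01],[0,0,-6.45],0.58],[[0,0,-0.01],[0,0,-6.45],0.58],[[0,0,-0.01],[0,0,-6.45],0.58],[[-0.018,-0.011,0],[0,0,0],0.58],[[-0.029,-0.0185,0],[0,0,0],0.58],[[-0.029,-0.0185,0],[0,0,0],0.58]]}}

```text
time_s: 24.88
ee_pos: [0.3928, 0.1338, 0.0848]
orientation: [1.535, 2.741, 0.0]
ft_force: [0.6, -1.0, -2.7]
gripper_width: 0.642
grip_force: 32.5
```

Emit:
{"api": "carry_out", "payload": {"rows": [[[-0.03,-0.019,0],[0,0,0],0.58],[[-0.03,-0.019,0],[0,0,0],0.58],[[-0.03,-0.019,0],[0,0,0],0.58],[[-0.03,-0.019,0],[0,0,0],0.58],[[-0.03,-0.019,0],[0,0,0],0.58],[[-0.03,-0.019,0],[0,0,0],0.58],[[-0.03,-0.019,0],[0,0,0],0.58],[[-0.03,-0.019,0],[0,0,0],0.58],[[-0.03,-0.019,0],[0,0,0],0.58],[[-0.018,-0.012,0],[0,0,0],0.58]]}}

```text
time_s: 25.72
ee_pos: [0.3861, -0.2099, 0.0848]
orientation: [1.541, 2.736, -0.001]
ft_force: [1.1, 0.1, -2.9]
gripper_width: 0.636
grip_force: 32.6
```

Emit:
{"api": "carry_out", "payload": {"rows": [[[-0.01,-0.007,0],[0,0,0],0.58],[[0,0,0.005],[0,0,0],0.58],[[0,0,0.01],[0,0,0],0.58],[[0,0,0.012],[0,0,0],0.58],[[0,0,0.012],[0,0,0],0.58],[[0,0,0.01],[0,0,0],0.58],[[0,0,0.006],[0,0,0],0.58],[[0,0,0],[0,0,0],0.58],[[0,0,0],[0,0,0],0.58],[[0,0,0],[0,0,0],0.58]]}}

```text
time_s: 26.55
ee_pos: [0.3862, -0.219, 0.0301]
orientation: [1.537, 2.739, -0.0]
ft_force: [0.5, -0.2, -2.6]
gripper_width: 0.632
grip_force: 32.6
```

```bash
python3 - <<'E'
from h import *
s=arm.observe();print(s["gripper_width"],s["grip_force"],s["ft_force"])
go((.386,-.2195,.0),121.4)
E
```

```text
0.6316078405519644 32.627511620521545 [ 0.45738037 -0.23541334 -2.64920273]
turn -0.0 shift [-0.3 -0.4 30.1] psi0 121.4 from [ 0.3862 -0.219   0.0301]
```

Emit:
{"api": "carry_out", "payload": {"rows": [[[0,0,0.008],[0,0,0],0.58],[[0,0,0.008],[0,0,0],0.58],[[0,0,0.006],[0,0,0],0.58],[[0,0,0.004],[0,0,0],0.58],[[0,0,0.002],[0,0,0],0.58],[[0,0,0.001],[0,0,0],0.58],[[0,0,0],[0,0,0],0.58],[[0,0,0],[0,0,0],0.75],[[0,0,0],[0,0,0],1],[[0,0,0],[0,0,0],1]]}}

```text
time_s: 27.38
ee_pos: [0.3865, -0.2196, 0.0015]
orientation: [1.538, 2.737, -0.0]
ft_force: [0.3, -0.2, -0.2]
gripper_width: 0.99
grip_force: 0.0
```

Emit:
{"api": "carry_out", "payload": {"rows": [[[0,0,0],[0,0,0],1],[[0,0,0],[0,0,0],1],[[0,0,-0.01],[0,0,0],1],[[0,0,-0.02],[0,0,0],1],[[0,0,-0.025],[0,0,0],1],[[0,0,-0.03],[0,0,0],1],[[0,0,-0.03],[0,0,0],1],[[0,0,-0.02],[0,0,0],1],[[0,0,0],[0,0,0],1],[[0,0,0],[0,0,0],1]]}}

```text
time_s: 28.22
ee_pos: [0.3866, -0.2197, 0.1379]
orientation: [1.537, 2.735, -0.001]
ft_force: [0.3, -0.4, 0.0]
gripper_width: 0.998
grip_force: 0.0
```

```bash
python3 - <<'E'
from h import *
p=arm.capture("wrist");save(p,"w8.png")
print([(round(r["p"],2),np.round(r["uv"],1).tolist(),at(p,r["uv"],.014)[:2].round(4)) for r in arm.landmark_of(p,"meter_center")[:2]])
s=arm.observe();print(s["joints"])
for a in(121.4,60): go((.6195,.2175,.13),a)
E
```

```text
[(0.82, [280.5, 187.1], array([ 0.3843, -0.2174]))]
[-6.37659612e-01 -2.96049244e-01  2.17250607e+00 -2.90698069e-08
  1.26664494e+00 -1.18469908e+00]
turn -0.1 shift [250.  427.3   4.8] psi0 121.3 from [ 0.385  -0.2186  0.1348]
turn 61.3 shift [494.9 -15.    4.8] psi0 121.3 from [ 0.385  -0.2186  0.1348]
```

View pics/w8.png

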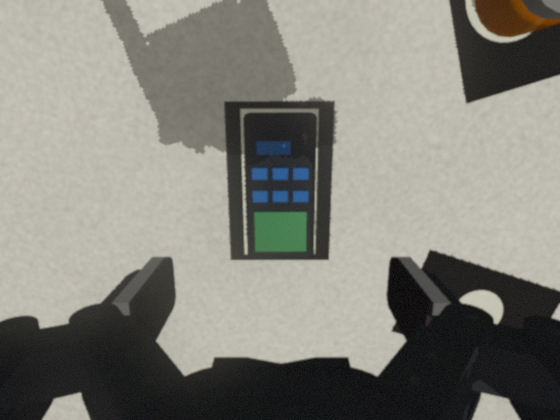

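The meter at (281,182) sits inside its silhouette with even margins. Now the beaker.

Emit:
{"api": "carry_out", "payload": {"rows": [[[0.009,0.0155,0],[0,0,0],1],[[0.015,0.026,0],[0,0,0],1],[[0.0185,0.0315,0],[0,0,0],1],[[0.0185,0.0315,0],[0,0,0],1],[[0.0185,0.0315,0],[0,0,0],1],[[0.0185,0.0315,0],[0,0,0],1],[[0.0185,0.0315,0],[0,0,0],1],[[0.0185,0.0315,0],[0,0,0],1],[[0.0185,0.0315,0],[0,0,0],1],[[0.0185,0.0315,0],[0,0,0],1]]}}

```text
time_s: 29.15
ee_pos: [0.546, 0.0824, 0.1332]
orientation: [-1.537, -2.736, 0.004]
ft_force: [-0.4, -0.4, -0.7]
gripper_width: 0.998
grip_force: 0.0
```

Emit:
{"api": "carry_out", "payload": {"rows": [[[0.0185,0.0315,0],[0,0,0],1],[[0.0185,0.0315,0],[0,0,0],1],[[0.0185,0.0315,0],[0,0,0],1],[[0.014,0.025,0],[0,0,0],1],[[0.0085,0.0145,0],[0,0,0],1],[[0,0,0],[0,0,0],1],[[0,0,0],[0,0,0],1],[[0,0,0],[0,0,0],1],[[0,0,0],[0,0,0],1],[[0,0,0],[0,0,0],1]]}}

```text
time_s: 29.98
ee_pos: [0.6202, 0.2157, 0.1353]
orientation: [-1.54, -2.738, 0.001]
ft_force: [0.4, -0.3, 0.6]
gripper_width: 1.001
grip_force: 0.0
```

```bash
python3 - <<'E'
from h import *
p=arm.capture("wrist");save(p,"w9.png");s=arm.capture("scene")
print([(round(r["p"],2),np.round(r["uv"],1).tolist(),at(p,r["uv"],.025)[:2].round(4)) for r in arm.landmark_of(p,"beaker_center")[:2]])
go((.6195,.2175,.005))
E
```

```text
[(0.85, [283.8, 188.1], array([0.6185, 0.2215]))]
turn 0.0 shift [  1.7  -0.2 130.9] psi0 121.3 from [0.6206 0.2161 0.1359]
```

View pics/w9.png

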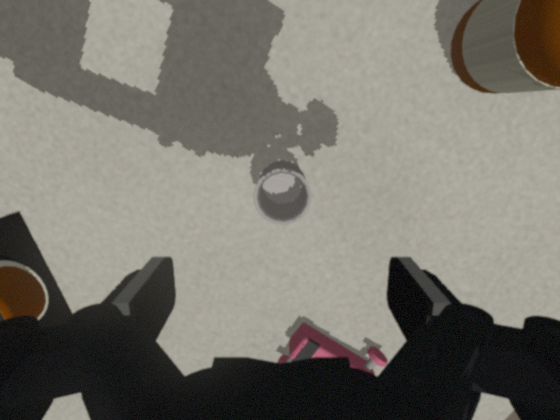

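The beaker rim is at (282,195), centred between the fingers; the pink boss and amber bottle are clear. I descend and close in steps.

Emit:
{"api": "carry_out", "payload": {"rows": [[[0.002,0,0.02],[0,0,0],1],[[0.002,0,0.022],[0,0,0],1],[[0,0,0.022],[0,0,0],1],[[0,0,0.02],[0,0,0],1],[[0,0,0.018],[0,0,0],1],[[0,0,0.014],[0,0,0],1],[[0,0,0.009],[0,0,0],1],[[0,0,0.005],[0,0,0],1],[[0,0,0],[0,0,0],0.8],[[0,0,0],[0,0,0],0.7]], "grip_force": 25}}

```text
time_s: 30.97
ee_pos: [0.6193, 0.2204, 0.0064]
orientation: [1.539, 2.738, 0.001]
ft_force: [0.4, -0.7, 0.6]
gripper_width: 0.747
grip_force: 0.0
```

Emit:
{"api": "carry_out", "payload": {"rows": [[[0,0,0],[0,0,0],0.64],[[0,0,0],[0,0,0],0.58],[[0,0,0],[0,0,0],0.54],[[0,0,0],[0,0,0],0.51],[[0,0,0],[0,0,0],0.48],[[0,0,0],[0,0,0],0.46],[[0,0,0],[0,0,0],0.44],[[0,0,0],[0,0,0],0.42],[[0,0,0],[0,0,0],0.4],[[0,0,0],[0,0,0],0.38]]}}

```text
time_s: 31.8
ee_pos: [0.619, 0.2203, 0.0067]
orientation: [1.538, 2.739, 0.0]
ft_force: [-2.5, -1.8, 5.9]
gripper_width: 0.469
grip_force: 24.6
```

Emit:
{"api": "carry_out", "payload": {"rows": [[[0,0,0],[0,0,0],0.36],[[0,0,0],[0,0,0],0.35],[[0,0,0],[0,0,0],0.35],[[0,0,0],[0,0,0],0.35],[[0,0,-0.002],[0,0,0],0.35],[[0,0,-0.004],[0,0,0],0.35],[[0,0,-0.005],[0,0,0],0.35],[[0,0,-0.004],[0,0,0],0.35],[[0,0,0],[0,0,0],0.35],[[0,0,0],[0,0,0],0.35]]}}

```text
time_s: 32.63
ee_pos: [0.619, 0.2204, 0.0211]
orientation: [1.538, 2.738, 0.001]
ft_force: [0.3, -1.0, -1.1]
gripper_width: 0.468
grip_force: 25.3
```

```bash
python3 - <<'E'
from h import *
s=arm.observe();print(s["gripper_width"],s["grip_force"],s["ft_force"])
p=arm.capture("wrist");print([(round(r["p"],2),np.round(r["uv"],1).tolist(),at(p,r["uv"],.040)[:2].round(4)) for r in arm.landmark_of(p,"beaker_center")[:2]])
go((.6125,-.2277,.005))
E
```

```text
0.4681939302627957 25.326717396383174 [ 0.29476219 -0.96467568 -1.07946814]
[(0.74, [281.0, 260.2], array([0.6175, 0.2215]))]
turn 0.0 shift [-379.5 -238.2   15.5] psi0 121.3 from [0.6185 0.2203 0.0205]
```

Emit:
{"api": "carry_out", "payload": {"rows": [[[0,0,-0.01],[0,0,0],0.35],[[0,0,-0.015],[0,0,0],0.35],[[0,0,-0.015],[0,0,0],0.35],[[-0.015,-0.0095,0],[0,0,0],0.35],[[-0.025,-0.0155,0],[0,0,0],0.35],[[-0.03,-0.019,0],[0,0,0],0.35],[[-0.03,-0.019,0],[0,0,0],0.35],[[-0.03,-0.019,0],[0,0,0],0.35],[[-0.03,-0.019,0],[0,0,0],0.35],[[-0.03,-0.019,0],[0,0,0],0.35]]}}

```text
time_s: 33.57
ee_pos: [0.6159, -0.0061, 0.0633]
orientation: [1.537, 2.736, 0.002]
ft_force: [0.6, -1.0, -1.5]
gripper_width: 0.474
grip_force: 25.4
```

Emit:
{"api": "carry_out", "payload": {"rows": [[[-0.03,-0.019,0],[0,0,0],0.35],[[-0.03,-0.019,0],[0,0,0],0.35],[[-0.03,-0.019,0],[0,0,0],0.35],[[-0.03,-0.019,0],[0,0,0],0.35],[[-0.03,-0.018,0],[0,0,0],0.35],[[-0.025,-0.0155,0],[0,0,0],0.35],[[-0.014,-0.0085,0],[0,0,0],0.35],[[0,0,0],[0,0,0],0.35],[[0,0,0.01],[0,0,0],0.35],[[0,0,0.01],[0,0,0],0.35]]}}

```text
time_s: 34.4
ee_pos: [0.6134, -0.2265, 0.0414]
orientation: [1.537, 2.738, 0.001]
ft_force: [0.4, 0.6, -1.5]
gripper_width: 0.465
grip_force: 25.5
```

```bash
python3 - <<'E'
from h import *
s=arm.observe();print(s["gripper_width"],s["grip_force"],s["ft_force"])
go((.6125,-.2277,.0065))
E
```

```text
0.46515142582936087 25.460659356904216 [ 0.36126159  0.56863943 -1.45182953]
turn 0.0 shift [-0.5 -1.4 34.9] psi0 121.4 from [ 0.6134 -0.2265  0.0414]
```

Emit:
{"api": "carry_out", "payload": {"rows": [[[0,-0.001,0.01],[0,0,0],0.35],[[0,0,0.01],[0,0,0],0.35],[[0,0,0.007],[0,0,0],0.35],[[0,0,0.004],[0,0,0],0.35],[[0,0,0.002],[0,0,0],0.35],[[0,0,0.001],[0,0,0],0.35],[[0,0,0],[0,0,0],0.35],[[0,0,0],[0,0,0],0.55],[[0,0,0],[0,0,0],0.8],[[0,0,0],[0,0,0],1]]}}

```text
time_s: 35.23
ee_pos: [0.6121, -0.228, 0.0071]
orientation: [1.538, 2.738, 0.0]
ft_force: [-0.1, -0.4, -0.6]
gripper_width: 0.814
grip_force: 0.0
```

Emit:
{"api": "carry_out", "payload": {"rows": [[[0,0,0],[0,0,0],1],[[0,0,0],[0,0,0],1],[[0,0,-0.01],[0,0,0],1],[[0,0,-0.02],[0,0,0],1],[[0,0,-0.025],[0,0,0],1],[[0,0,-0.03],[0,0,0],1],[[0,0,-0.03],[0,0,0],1],[[0,0,-0.02],[0,0,0],1],[[0,0,0],[0,0,0],1],[[0,0,0],[0,0,0],1]]}}

```text
time_s: 36.07
ee_pos: [0.6128, -0.2282, 0.1443]
orientation: [1.537, 2.735, 0.001]
ft_force: [-0.3, 0.2, 0.7]
gripper_width: 1.002
grip_force: 0.0
```

```bash
python3 - <<'E'
from h import *
p=arm.capture("wrist");t=arm.capture("top")
print([(round(r["p"],2),np.round(r["uv"],1).tolist(),at(p,r["uv"],.025)[:2].round(4)) for r in arm.landmark_of(p,"beaker_center")[:2]])
save(t,"t9.png");cv2.imwrite("pics/fin.png",np.hstack([cv2.resize(i["frame"],(400,300))[:,:,::-1] for i in(t,p)]))
for q,z in(("meter_center",.014),("jar_center",.031),("beaker_center",.025),("boss_center",.014),("amber_bottle",0),("wash_bottle",0)):
  print(q,[(round(r["p"],2),at(t,r["uv"],z)[:2].round(4)) for r in arm.landmark_of(t,q)[:2]])
E
```

```text
[(0.61, [279.5, 191.2], array([ 0.6111, -0.2283])), (0.53, [31.3, 23.3], array([ 0.3925, -0.2153]))]
meter_center [(0.69, array([ 0.6085, -0.2282]))]
jar_center [(0.81, array([ 0.4551, -0.0073])), (0.57, array([ 0.61  , -0.2226]))]
beaker_center [(0.6, array([ 0.6126, -0.2282]))]
boss_center [(0.9, array([0.5037, 0.4264]))]
amber_bottle [(0.62, array([0.6997, 0.4016]))]
wash_bottle []
```

View pics/fin.png

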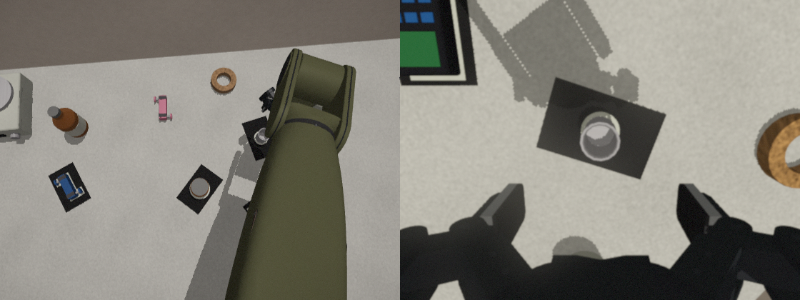

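The final view shows the boss, the jar and the beaker centred on their silhouettes, with the gripper clear; the meter was checked earlier. I hand in.

```bash
python3 -c "
from workcell import arm
print(arm.close_job())"
```

```text
the job is handed in; nothing more can be done
None
```

The meter, jar, beaker and blue boss were each set down on their own label, checked in camera views before handing in at about 36 s; the bottles were not touched, though the arm hid the wash bottle from the last view, and no verdict came back.

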